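# Clamp a workpiece in the measuring vise with the torque knob

## Robot

A 6-joint arm with a two-finger parallel gripper is mounted at the origin on the work surface. World frame = base frame: x ahead of the robot, y to its left, z up, the work surface at z = 0. Lengths are in m, angles in rad, forces in N, time in s.
With the tool pointing down it reaches from about 0.25 to 0.725 m from the base axis. Payload 4 kg.
Tool frame: the origin (TCP) lies on the mounting face of the last link; the fingertips stand 173 mm ahead of it and the grasp point (between the pads) lies 155 mm ahead of it; z points along the fingers, x is the direction in which the jaws open and shut, and the axes are right-handed (so a half turn about z gives the same grasp; the last joint's range is limited). The gripper opens to 85 mm and grips with 20 to 120 N. Pads are 22 mm wide; open, the fingers measure 114 mm over their backs; the gripper's body (76 mm by 85 mm) begins 54 mm behind the grasp point. The pads swing forward as they close: fully open they stand 13 mm farther back than shut.
Start: joints at [-1.349, 0.241, 0.005, 1.335, 0, 1.571], TCP at [0.11, -0.488, 0.405] pointing down, gripper open.
Joint ranges: [-2.72, 2.72], [-1.05, 1.87], [-1.09, 1.28], [-1.99, 2.15], [-1.42, 1.44], [-3.14, 3.14]. Speed limits (rad/s): [2.79, 2.79, 3.14, 3.14, 3.14, 3.14].

## Interface

Orientations are given as a unit quaternion [x, y, z, w].
In Python, from cell import arm gives the robot as it stands. The module is installed in compiled form; this text tells all that it offers.
- The arm moves only by the tool carry_out, never from a script. Its argument "plan" is a list that holds one entry, the list of rows, each a list of 7 numbers: the turn, a rotation vector about the tool's x, y, z in rad, then the shift along the tool's x, y, z in mm, then the closure in counts, from 0 (fully open) to 255 (shut). A call has 1 to 12 rows; each row is the pose to reach, as a shift and turn from the pose commanded when the call began, along the tool's axes at that moment; what a row does not reach only later rows make up. A row lasts 1/10 s, in which the tool goes at most 50 mm and 8.59 degrees, less where a joint would pass 70% of its speed; a pose out of reach is approached as far as the arm can. A call with a gripper value outside its range is refused whole. The fingers move at their own pace and stop on an object; the grip force is fixed at half the most. Time passes only in rows, so rows that repeat a pose let the fingers close. It gives the time, the measured TCP pose, the force and the opening at its end, in the units of the state.
- arm.get_obs(): the state, without advancing time (a new reading comes with each control period).
- arm.capture(name): name is "side" or "top"; returns the picture (420x560x3 uint8, blue, green, red); there is no depth.
- arm.get_calibration(name): a dict with "K" (3x3 intrinsics, pixels), "R" (3x3) and "t" (3): a world point X has camera coordinates R X + t. Camera axes: x right, y down, z forward; pixel columns grow to the right and rows downward; lengths in m; the calibration is good to about 2 mm. A picture is of the moment at which its call begins. get_calibration takes no time and is no camera call.
- arm.job_done(): hands the job in, once; it reports no verdict.
The state is a dict: "t": time; "qpos": joint angles; "dq": joint speeds; "joint_efforts": joint torques, N m; "tcp_pos": TCP position; "tcp_rot": TCP orientation; "contact_force": force on the tool from outside, world axes, zero at the start; "moment": the same for the moment, N m; "gripper_width": finger opening in m.
Only numpy, scipy, OpenCV 4.12 (cv2) and the standard library are available. Lean on these libraries where they do the work, as an engineer would, in place of code of your own. Each camera call takes 0.05 s, during which the arm holds its last target.

## Task

Put the aluminium workpiece with the raised boss upright between the open jaws of the small vise, down on its bed and in the middle of the jaws, and let go of it. Then turn the vise's black bar knob clockwise, regripping as needed, until its torque clutch clicks once, and stop there: turning on after the click overtightens the clamp and marks the part. Leave the workpiece clamped and do not disturb the other gauges and blocks.

Things in the scene. Friction and masses are not known exactly. Their poses are not given: they have to be found in the camera images.
- vise: fixed vise, jaws closing along its x. Base 176 (x) x 90 (y) x 14 high; origin: centre of its underside, z up. Fixed jaw: inner face at x = -48. The sliding jaw faces it, starts with its face anywhere from x = -7 to 0 (not measured) and is driven to -x by the knob. Jaws: y from -30 to 30, tops 34 up. Gear housing: x 20 to 84, y -32 to 32, 44 high, knob on it at x = 52, y = 0.
- bed (a point): point of the vise's bed (x = -27.5, y = 0, 14 up; axes as the vise's) where the workpiece's underside centre can be set down clear of both jaws. The opening is 41 to 48 mm wide at the start. Clamped, the workpiece's centre is 2.5 mm further to -x.
- part: loose aluminium workpiece, about 0.18 kg: foot 50 (x) x 36 (y) x 22 high, on it in the middle a boss 26 (x) x 30 (y) x 28 high (50 in all). Origin: centre of underside, z up. Only its 36 width fits across the jaws, so its x must lie along the vise's y (either way round). Held by the boss, fingers closing along its x, it clears jaws and housing.
- knob_grip (a point): on the knob's vertical axis, at the height to grip, turning with it. Black bar 40 long (point x) x 14 wide (point y), 34 tall, on a disc 40 across; the point is 79 above the vise's underside, 12 below the bar's top, 22 above the disc. White line at its +x end. At the start it points along the vise's x or up to 63 degrees clockwise (from above) of it. z up.
- knob_top (a point): top of the knob bar, on its axis. Clockwise from above closes the jaw, 6 mm per rad, against 0.24 N m of friction; the jaw meets the workpiece after 0.8 to 2.1 rad. Then the torque rises within 0.15 rad to 0.35 N m, where the clutch gives way: the torque falls to a little below zero over the next 0.25 rad (clicked). 0.2 rad further it comes up hard and overtightens.
- index_ring (a point): top centre of the thin aluminium collar under the knob's disc, 54 across, 5 thick, with a tab on its rim at +x. It turns with the screw: its x points as the knob's until the clutch gives way; after the click the knob's x rests 0.46 rad clockwise of it. A knob let go with less than 0.33 rad of lead springs back unclicked; from 0.33 up it settles at 0.46. The hard stop is at 0.58.
- block_a: bystander: plain steel block 50 x 35 x 30, in mm; origin at its underside (centre)
- block_b: bystander: plain steel block 45 x 45 x 28, in mm; origin at its underside (centre)
- ring_gauge: bystander: steel ring, 60 across, 20 high, hole 32, in mm; origin at its underside (centre)
- ball_stand: bystander: dark turned stand, foot 60 across, with a white ceramic ball on top, 107 high, in mm; origin at its underside (centre)
- plug_gauge: bystander: steel pin gauge lying down, 80 long, 22 thick at the middle, in mm; origin at its underside (centre)
- driver: bystander: screwdriver with a black handle lying down, 160 long, 26 thick, in mm; origin at its underside (centre)

How it is judged:
By the outcome, as a careful person would: the job done as asked, in the order asked, and still so for the second after the job is handed in, with the robot touching nothing.
It also fails if it takes over 61 s, if anything falls off the work surface, if the arm or the gripper's body presses on something with over 40 N, if the wrist force passes 120 N, or if a joint passes its speed limit or range.

## Working session

There is one attempt and no reset: what is moved stays moved. The work goes in short steps, Python scripts to look and compute and a tool call to move; the robot and the scene stay as the last step left them, time stands still between calls to the robot, and variables do not carry over. Pictures are saved under pics/ and viewed, and the job is handed in when it is done.

Besides the shell and the picture viewer there is one more tool, called after "Call:" by a JSON object that holds its "name" and its "arguments", one argument or row to a line. carry_out: Moves the arm, as the interface text tells. Its arguments: {"type":"object","properties":{"plan":{"type":"array"}},"required":["plan"]}

```bash
mkdir -p pics; ls
python3 - <<'E'
from cell import arm
import cv2,numpy as np
o=arm.get_obs();print(o)
for n in("side","top"):
    cv2.imwrite(f"pics/{n}0.png",arm.capture(n));c=arm.get_calibration(n);print(n,c, -c["R"].T@c["t"])
E
```

```text
pics
{'t': 0.0, 'qpos': array([-1.34900481e+00,  2.41431737e-01,  3.73613573e-03,  1.33519553e+00,
        4.00007170e-05,  1.57078466e+00]), 'dq': array([-1.04297738e-04, -5.72334785e-04,  2.07977689e-03,  9.23575630e-05,
       -2.14415162e-03, -1.64255343e-03]), 'joint_efforts': array([-1.30714416e-04, -3.72324085e+01,  2.52403754e+01,  1.69214403e-02,
        7.17513217e-05,  6.42366842e-06]), 'tcp_pos': array([ 0.1099363 , -0.48749597,  0.40380775]), 'tcp_rot': array([ 7.81021001e-01, -6.24503882e-01, -8.05546876e-04, -6.69738313e-04]), 'contact_force': array([ 0.02192977, -0.32820869, -0.13111866]), 'moment': array([-0.01601364, -0.04400262,  0.02113383]), 'gripper_width': 0.08503125183016672}
side {'K': array([[439.70571213,   0.        , 281.96592178],
       [  0.        , 439.70571213, 213.79369635],
       [  0.        ,   0.        ,   1.        ]]), 'R': array([[-0.87827118, -0.47793303, -0.01482397],
       [-0.3358264 ,  0.6386054 , -0.69238989],
       [ 0.34038267, -0.60312781, -0.72137125]]), 't': array([0.56053941, 0.20281207, 0.86078125])} [0.26742024 0.65754453 0.7696773 ]
top {'K': array([[478.6732785 ,   0.        , 281.08312028],
       [  0.        , 478.6732785 , 210.98936913],
       [  0.        ,   0.        ,   1.        ]]), 'R': array([[-0.02311208, -0.99970232, -0.00781665],
       [-0.98526842,  0.0241022 , -0.1693081 ],
       [ 0.1694461 ,  0.00378844, -0.98553218]]), 't': array([0.08276271, 0.58265778, 0.96318838])} [0.41277862 0.06504576 1.04854875]
```

View pics/side0.png

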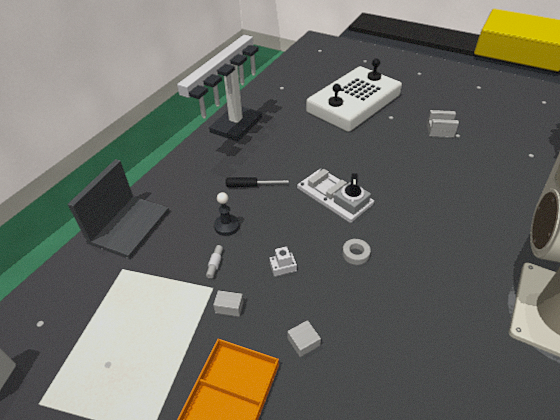

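View pics/top0.png

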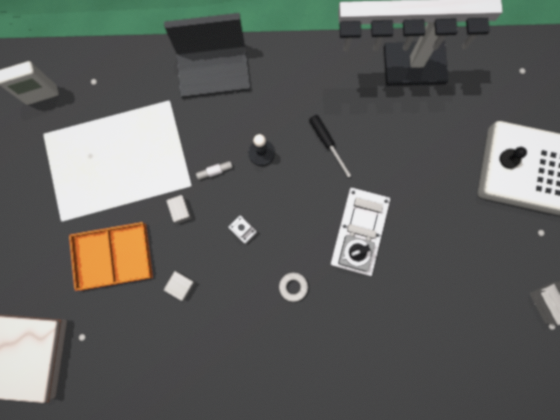

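The vise is near side px (337,195) and top px (360,232). The part is near side (283,262) and top (243,229). I'll zoom in on both.

Run:
```python
import cv2,numpy as np
s=cv2.imread("pics/side0.png");t=cv2.imread("pics/top0.png")
def crop(im,x,y,w,h,k): return cv2.resize(im[y:y+h,x:x+w],None,fx=k,fy=k,interpolation=cv2.INTER_CUBIC)
cv2.imwrite("pics/c1.png",np.hstack([crop(s,290,160,90,65,8)]))
cv2.imwrite("pics/c2.png",crop(t,320,180,80,100,6))
cv2.imwrite("pics/c3.png",np.hstack([crop(s,260,240,45,40,8),crop(t,220,208,45,40,8)]))
```

```text
(no output)
```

View pics/c1.png

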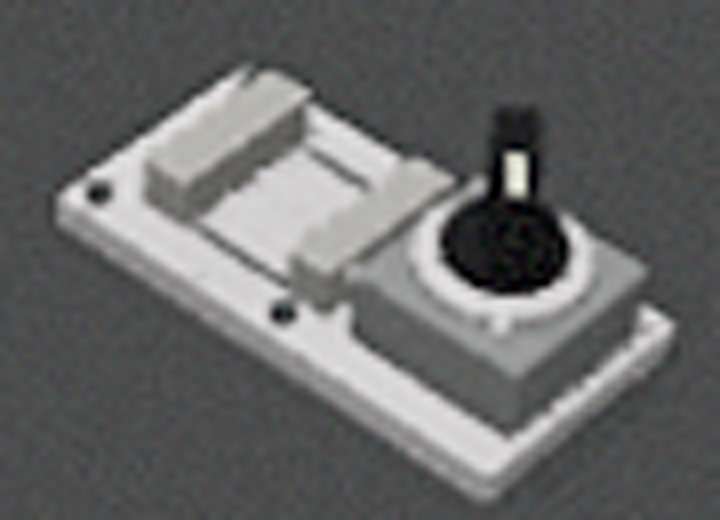

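View pics/c2.png

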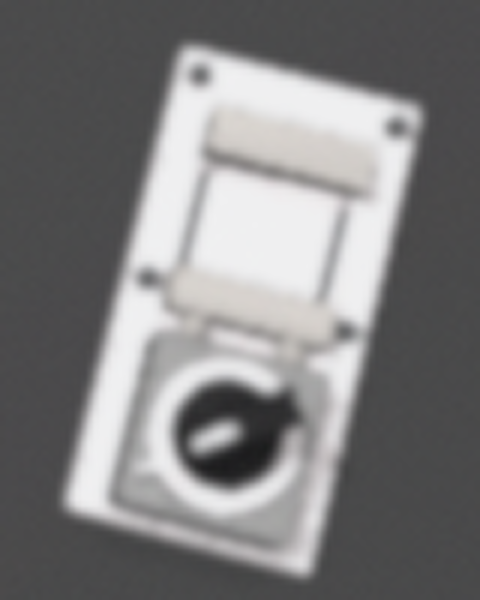

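View pics/c3.png

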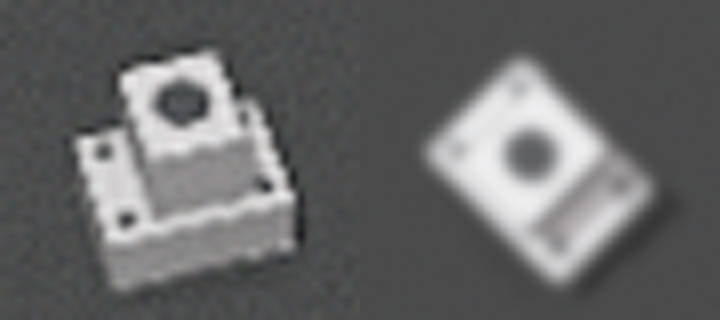

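```bash
cat > h.py <<'E'
import numpy as np,cv2
from cell import arm
from scipy.optimize import least_squares
from scipy.spatial.transform import Rotation as Ro
C={n:arm.get_calibration(n) for n in("side","top")}
def proj(n,X):
    c=C[n];p=np.atleast_2d(X)@c["R"].T+c["t"];q=p@c["K"].T;return q[:,:2]/q[:,2:]
def place(p,X):
    X=np.atleast_2d(np.array(X,float))/1000;c,s=np.cos(p[2]),np.sin(p[2])
    return np.c_[p[0]+c*X[:,0]-s*X[:,1],p[1]+s*X[:,0]+c*X[:,1],X[:,2]]
def unc(pts,x0,y0,k): return np.array([x0,y0])+(np.array(pts)+.5)/k-.5
def fit(p0,obs,off=False):
    # obs: list (cam, model pts, px)
    f=lambda p:np.concatenate([(proj(n,place(p,m))-u).ravel() for n,m,u in obs])
    r=least_squares(f,p0,loss='soft_l1');return r.x,[np.round((proj(n,place(r.x,m))-u),2).tolist() for n,m,u in obs]
def crop(im,x,y,w,h,k): return cv2.resize(im[y:y+h,x:x+w],None,fx=k,fy=k,interpolation=cv2.INTER_CUBIC)
E
python3 - <<'E'
from h import *
b=[(-88,-45,14),(-88,45,14),(88,45,14),(88,-45,14)]
S=("side",b,unc([(60,195),(245,68),(672,322),(487,480)],290,160,8))
T=("top",b,unc([(183,45),(422,105),(310,575),(67,510)],320,180,6))
for o in([S,T],[S],[T]):
    x,r=fit([.45,-.1,3.],o);print(x);print(r)
f=[(-25,-18,22),(25,-18,22),(25,18,22),(-25,18,22)]
# side: front(108,238) left(78,140) right(295,197) back(252,100)
s=unc([(108,238),(295,197),(252,100),(78,140)],260,240,8)
t=unc([(160,55),(298,185),(205,287),(65,152)],220,208,8)
bt=[(-13,-15,50),(13,-15,50),(13,15,50),(-13,15,50)]
# top long edge (160,55)->(298,185)
for o in([("side",f,s)],[("top",f,t)]):
  for a in(0,.8,1.6,2.4,-.8,-1.6,-2.4,3.1):
    x,r=fit([.42,.1,a],o);e=np.abs(r).max()
    if e<3: print(o[0][0],x,r)
E
```

```text
[ 0.54373118 -0.1024773   2.85359837]
[[[-0.27, 0.03], [0.13, -0.58], [0.71, 0.13], [0.58, -0.39]], [[-0.15, -0.17], [-0.19, 0.23], [-0.04, -0.24], [-0.34, -0.45]]]
[ 0.54416019 -0.10157597  2.84889961]
[[[-0.53, 0.07], [0.01, -0.46], [0.38, 0.42], [0.08, -0.15]]]
[ 0.54336564 -0.10284353  2.8559029 ]
[[[-0.07, 0.01], [-0.09, 0.32], [0.25, -0.1], [-0.08, -0.21]]]
side [ 0.55295769  0.15366443 -2.37090014] [[[0.29, 0.43], [-0.31, 0.22], [0.26, -0.38], [-0.24, -0.3]]]
side [0.55295769 0.15366443 3.91228518] [[[0.29, 0.43], [-0.31, 0.22], [0.26, -0.38], [-0.24, -0.3]]]
side [0.55295769 0.15366443 3.91228518] [[[0.29, 0.43], [-0.31, 0.22], [0.26, -0.38], [-0.24, -0.3]]]
side [0.55295769 0.15366443 3.91228518] [[[0.29, 0.43], [-0.31, 0.22], [0.26, -0.38], [-0.24, -0.3]]]
side [ 0.55295769  0.15366443 -2.37090013] [[[0.29, 0.43], [-0.31, 0.22], [0.26, -0.38], [-0.24, -0.3]]]
side [ 0.55295769  0.15366443 -2.37090013] [[[0.29, 0.43], [-0.31, 0.22], [0.26, -0.38], [-0.24, -0.3]]]
side [ 0.55295769  0.15366443 -2.37090012] [[[0.29, 0.43], [-0.31, 0.22], [0.26, -0.38], [-0.24, -0.3]]]
side [0.55295769 0.15366443 3.91228519] [[[0.29, 0.43], [-0.31, 0.22], [0.26, -0.38], [-0.24, -0.3]]]
```

Run:
```python
from h import *
f=[(-25,-18,22),(25,-18,22),(25,18,22),(-25,18,22)]
s=unc([(108,238),(295,197),(252,100),(78,140)],260,240,8)
t=unc([(65,152),(205,287),(298,185),(160,55)],220,208,8)
S=("side",f,s);T=("top",f,t)
for o in([S,T],[T]):
    print(*fit([.55,.15,-2.37],o))
p,_=fit([.55,.15,-2.37],[S,T])
v=np.array([.5437,-.1025,2.8536])
s=cv2.imread("pics/side0.png");t=cv2.imread("pics/top0.png")
boxes=[(p,-25,25,-18,18,22),(p,-13,13,-15,15,50),(v,-88,88,-45,45,14),(v,20,84,-32,32,44),(v,-48,-60,-30,30,34),(v,-4,8,-30,30,34)]
k=6
def draw(n,im,x,y,w,h):
    c=crop(im,x,y,w,h,k)
    def pl(P,col,cl=True):
        q=(proj(n,P)-[x,y]+.5)*k-.5;cv2.polylines(c,[np.round(q).astype(int)],cl,col,1)
    for pp,a,b,d,e,z in boxes:
        pl(place(pp,[(a,d,z),(b,d,z),(b,e,z),(a,e,z)]),(0,0,255))
    th=np.linspace(0,6.28,50)
    for r,z,col in((27,50-0,(0,255,0)),(20,57,(255,0,0))):
        pl(place(v,np.c_[52+r*np.cos(th),r*np.sin(th),0*th+z]),col)
    for z in(91,):
        for a in(-.9,-1.1):
            R=lambda X,Y:(52+X*np.cos(a)-Y*np.sin(a),X*np.sin(a)+Y*np.cos(a),z)
            pl(place(v,[R(-20,-7),R(20,-7),R(20,7),R(-20,7)]),(0,255,255) if a==-.9 else(255,0,255))
    return c
cv2.imwrite("pics/d1.png",np.hstack([draw("side",s,290,160,90,65)]))
cv2.imwrite("pics/d2.png",draw("top",t,320,180,80,98))
cv2.imwrite("pics/d3.png",np.hstack([draw("side",s,260,240,45,40),draw("top",t,220,208,45,40)]))
```

```text
[ 0.55267307  0.15375644 -2.35772673] [[[0.53, 0.61], [-0.15, 0.16], [0.21, -0.39], [-0.21, -0.08]], [[0.57, 0.09], [-0.47, -0.88], [-0.43, -0.13], [0.36, 0.35]]]
[ 0.55240161  0.15376759 -2.34827539] [[[0.55, 0.34], [-0.34, -0.78], [-0.41, -0.14], [0.23, 0.5]]]
```

View pics/d1.png

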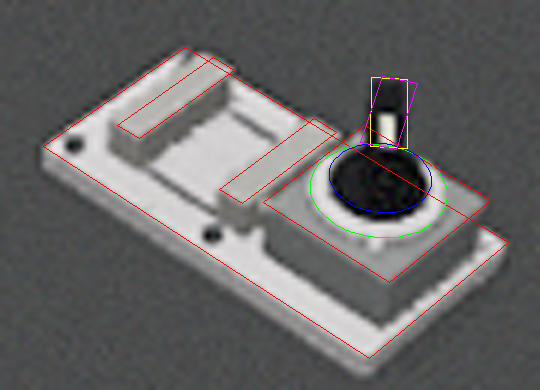

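View pics/d2.png

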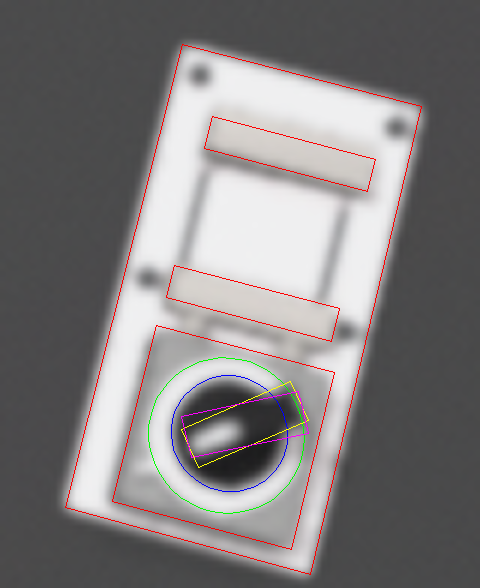

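View pics/d3.png

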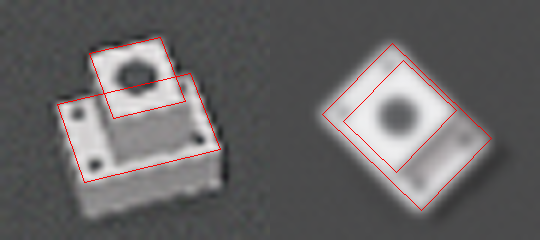

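```bash
cat >> h.py <<'E'
def delta(x,y,z,yaw,hint=None):
    o=arm.get_obs();R0=Ro.from_quat(o["tcp_rot"]);p=o["tcp_pos"]
    Rt=Ro.from_matrix([[np.cos(yaw),np.sin(yaw),0],[np.sin(yaw),-np.cos(yaw),0],[0,0,-1]])
    rv=(R0.inv()*Rt).as_rotvec();d=R0.inv().apply(np.array([x,y,z])-p)*1000
    m=R0.as_matrix()
    print("t",round(o["t"],2),"tcp",np.round(p,4),"yaw",round(np.arctan2(m[1,0],m[0,0]),4),"q",np.round(o["qpos"],3),"F",np.round(o["contact_force"],2),"M",np.round(o["moment"],3),"w",round(o["gripper_width"],4))
    print("turn",np.round(rv,4),"shift",np.round(d,2))
E
python3 -c "
from h import *
delta(.5527,.1537,.30,.785)"
```

```text
t 0.1 tcp [ 0.1099 -0.4875  0.4039] yaw -1.349 q [-1.349  0.241  0.004  1.335  0.     1.571] F [-0.74 -0.42  0.6 ] M [ 0.041  0.014 -0.031] w 0.0854
turn [-2.000e-03  1.100e-03 -2.134e+00] shift [-527.94 -572.96  104.91]
```

Call:
{"name": "carry_out", "arguments": {
  "plan": [
    [[0,0,-2.134,-528,-573,104,0],[0,0,-2.134,-528,-573,104,0],[0,0,-2.134,-528,-573,104,0],[0,0,-2.134,-528,-573,104,0],[0,0,-2.134,-528,-573,104,0],[0,0,-2.134,-528,-573,104,0],[0,0,-2.134,-528,-573,104,0],[0,0,-2.134,-528,-573,104,0],[0,0,-2.134,-528,-573,104,0],[0,0,-2.134,-528,-573,104,0],[0,0,-2.134,-528,-573,104,0],[0,0,-2.134,-528,-573,104,0]]
  ]
}}

```text
t: 1.3
tcp_pos: [0.4486, 0.0037, 0.3249]
tcp_rot: [0.974, 0.227, -0.0, 0.0]
contact_force: [0.1, -1.0, 0.8]
gripper_width: 0.0858
```

```bash
python3 -c "
from h import *
delta(.5527,.1537,.30,.785)"
```

```text
t 1.3 tcp [0.4486 0.0037 0.3249] yaw 0.4577 q [ 0.008  0.194 -0.271  1.106 -0.     1.121] F [ 0.12 -1.02  0.82] M [-0.043 -0.071  0.009] w 0.0858
turn [ 1.000e-04  3.000e-04 -3.273e-01] shift [159.71 -88.56  24.8 ]
```

Call:
{"name": "carry_out", "arguments": {
  "plan": [
    [[0,0,-0.327,160,-89,24,0],[0,0,-0.327,160,-89,24,0],[0,0,-0.327,160,-89,24,0],[0,0,-0.327,160,-89,24,0],[0,0,-0.327,160,-89,24,0],[0,0,-0.327,160,-89,24,0],[0,0,-0.327,160,-89,24,0]]
  ]
}}

```text
t: 2.0
tcp_pos: [0.5525, 0.1506, 0.301]
tcp_rot: [0.925, 0.379, -0.001, 0.0]
contact_force: [0.2, -0.0, 0.6]
gripper_width: 0.0853
```

```bash
python3 -c "
from h import *
delta(.5527,.1537,.1975,.785)"
```

```text
t 2.0 tcp [0.5525 0.1506 0.301 ] yaw 0.7773 q [ 0.266  0.446  0.023  1.15  -0.     1.06 ] F [ 0.21 -0.01  0.57] M [0.006 0.014 0.008] w 0.0853
turn [-0.0006  0.0016 -0.0077] shift [  2.45  -1.99 103.51]
```

Call:
{"name": "carry_out", "arguments": {
  "plan": [
    [[0,0,-0.008,2.5,-2,40,0],[0,0,-0.008,2.5,-2,70,0],[0,0,-0.008,2.5,-2,70,0],[0,0,-0.008,2.5,-2,70,0]]
  ]
}}

```text
t: 2.4
tcp_pos: [0.5532, 0.1535, 0.2319]
tcp_rot: [0.924, 0.382, -0.0, -0.0]
contact_force: [0.4, 0.1, -0.3]
gripper_width: 0.0855
```

```bash
python3 -c "
from h import *
delta(.5527,.1537,.1975,.785)
for n in('side','top'): cv2.imwrite(f'pics/{n}1.png',arm.capture(n))
s=cv2.imread('pics/side1.png');t=cv2.imread('pics/top1.png')
cv2.imwrite('pics/e1.png',np.hstack([crop(s,230,190,100,100,4),crop(t,190,170,100,100,4)]))
"
```

```text
t 2.4 tcp [0.5532 0.1535 0.2319] yaw 0.7844 q [ 0.271  0.513 -0.065  0.994 -0.     1.057] F [ 0.4   0.06 -0.26] M [-0.007  0.031  0.012] w 0.0855
turn [-0.0004  0.0009 -0.0006] shift [-0.2  -0.48 34.42]
```

View pics/e1.png

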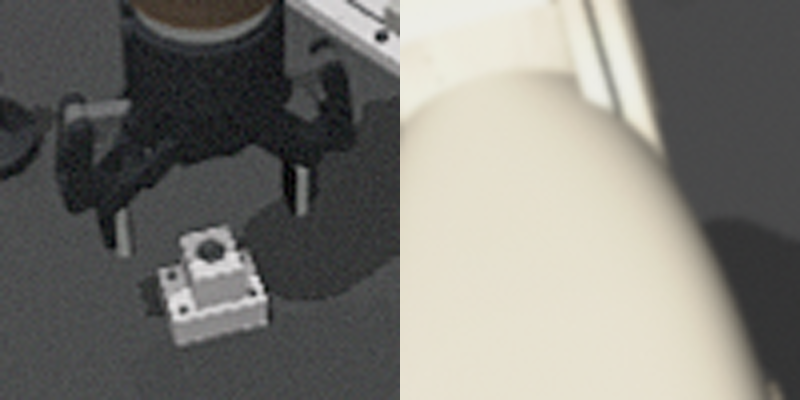

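The open fingers straddle the boss (about px (290,255) in the side view). I'll descend and grip.

Call:
{"name": "carry_out", "arguments": {
  "plan": [
    [[0,0,0,0,-0.5,34,0],[0,0,0,0,-0.5,34,0],[0,0,0,0,-0.5,34,0],[0,0,0,0,-0.5,34,120],[0,0,0,0,-0.5,34,255],[0,0,0,0,-0.5,34,255],[0,0,0,0,-0.5,34,255],[0,0,0,0,-0.5,34,255],[0,0,0,0,-0.5,34,255],[0,0,0,0,-0.5,34,255]]
  ]
}}

```text
t: 3.5
tcp_pos: [0.5535, 0.155, 0.1981]
tcp_rot: [0.924, 0.383, 0.001, 0.0]
contact_force: [-0.9, -0.5, 5.6]
gripper_width: 0.0251
```

```bash
python3 -c "
from h import *
delta(.5527,.1537,.1975,.785)
s=arm.capture('side');cv2.imwrite('pics/e2.png',crop(s,230,190,100,100,5))
"
```

```text
t 3.5 tcp [0.5535 0.155  0.1981] yaw 0.7859 q [ 0.273  0.552 -0.1    0.917 -0.     1.058] F [-0.9  -0.53  5.63] M [-0.197  0.173  0.037] w 0.0251
turn [ 0.0008 -0.0011  0.0009] shift [-1.52  0.33  0.62]
```

View pics/e2.png

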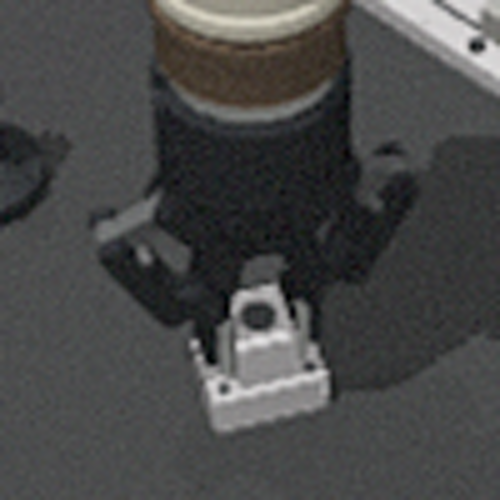

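Call:
{"name": "carry_out", "arguments": {
  "plan": [
    [[0,0,0,0,0,-20,255],[0,0,0,0,0,-60,255],[0,0,0,0,0,-105,255],[0,0,0,0,0,-105,255],[0,0,0,0,0,-105,255]]
  ]
}}

```text
t: 4.05
tcp_pos: [0.5534, 0.1551, 0.303]
tcp_rot: [0.924, 0.383, 0.001, 0.0]
contact_force: [-0.6, -0.5, -2.3]
gripper_width: 0.0246
```

```bash
python3 -c "
from h import *
delta(.5701,-.1103,.30,1.283)
"
```

```text
t 4.05 tcp [0.5534 0.1551 0.303 ] yaw 0.786 q [0.273 0.447 0.03  1.152 0.    1.058] F [-0.63 -0.47 -2.26] M [-0.032  0.002 -0.004] w 0.0246
turn [ 0.0013 -0.0016 -0.497 ] shift [-175.99  199.32    2.86]
```

Call:
{"name": "carry_out", "arguments": {
  "plan": [
    [[0,0,-0.1,-30,34,0,255],[0,0,-0.2,-60,68,0,255],[0,0,-0.3,-90,102,0,255],[0,0,-0.4,-120,136,0,255],[0,0,-0.497,-150,170,0,255],[0,0,-0.497,-176,199,0,255],[0,0,-0.497,-176,199,0,255],[0,0,-0.497,-176,199,0,255],[0,0,-0.497,-176,199,0,255],[0,0,-0.497,-176,199,0,255]]
  ]
}}

```text
t: 5.05
tcp_pos: [0.5694, -0.1088, 0.3015]
tcp_rot: [0.801, 0.599, -0.001, -0.001]
contact_force: [-0.9, -0.0, -1.8]
gripper_width: 0.025
```

```bash
python3 -c "
from h import *
delta(.5701,-.1103,.23,1.283)
"
```

```text
t 5.05 tcp [ 0.5694 -0.1088  0.3015] yaw 1.2851 q [-0.189  0.459  0.045  1.159  0.     0.097] F [-0.92 -0.02 -1.81] M [ 0.024  0.04  -0.009] w 0.025
turn [-0.0018 -0.0001  0.0021] shift [-1.3   1.2  71.47]
```

Call:
{"name": "carry_out", "arguments": {
  "plan": [
    [[0,0,0.002,-1,1,20,255],[0,0,0.002,-1,1,45,255],[0,0,0.002,-1,1,45,255],[0,0,0.002,-1,1,45,255],[0,0,0.002,-1,1,45,255]]
  ]
}}

```text
t: 5.55
tcp_pos: [0.571, -0.1109, 0.2587]
tcp_rot: [0.801, 0.598, 0.001, 0.001]
contact_force: [0.6, 0.1, -2.3]
gripper_width: 0.025
```

```bash
python3 -c "
from h import *
delta(.5701,-.1103,.2121,1.283)
for n in('side','top'): cv2.imwrite(f'pics/{n}3.png',arm.capture(n))
s=cv2.imread('pics/side3.png');t=cv2.imread('pics/top3.png')
cv2.imwrite('pics/e3.png',np.hstack([crop(s,280,130,100,100,7)]));cv2.imwrite('pics/e3t.png',crop(t,310,150,100,130,4))
"
```

```text
t 5.55 tcp [ 0.571  -0.1109  0.2587] yaw 1.282 q [-0.192  0.498 -0.012  1.059  0.     0.097] F [ 0.6  0.1 -2.3] M [-0.024  0.031 -0.007] w 0.025
turn [ 0.0021 -0.0002 -0.001 ] shift [ 0.32 -1.09 46.56]
```

View pics/e3.png

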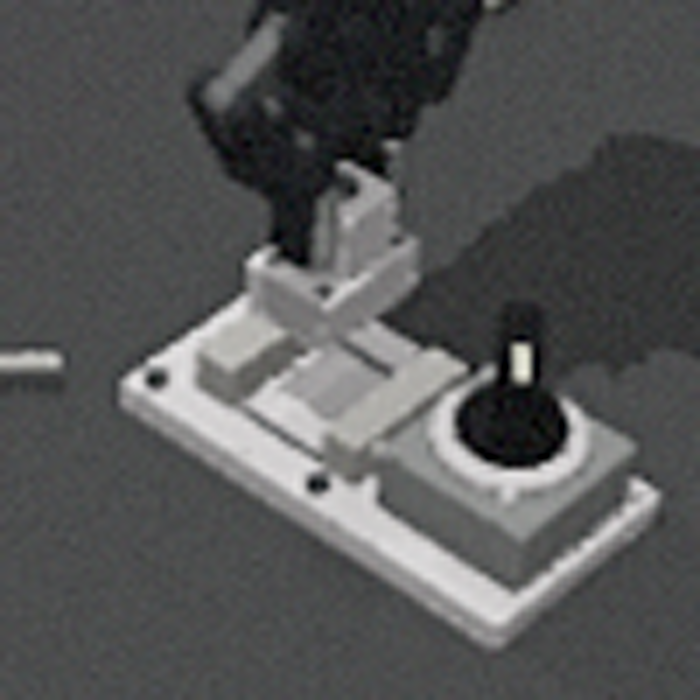

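View pics/e3t.png

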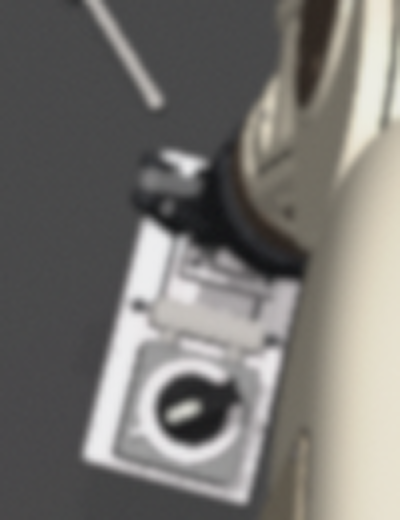

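Run:
```python
from h import *
v=np.array([.5437,-.1025,2.8536])
s=cv2.imread('pics/side3.png');t=cv2.imread('pics/top3.png');k=7
def draw(n,im,x,y,w,h,xy,k,z0=60.5):
    c=crop(im,x,y,w,h,k)
    def pl(P,col):
        q=(proj(n,P)-[x,y]+.5)*k-.5;cv2.polylines(c,[np.round(q).astype(int)],True,col,1)
    pp=np.array([*xy,1.283])
    for a,b,d,e,z in[(-25,25,-18,18,22),(-25,25,-18,18,0),(-13,13,-15,15,50)]:
        pl(place(pp,[(a,d,z+z0),(b,d,z+z0),(b,e,z+z0),(a,e,z+z0)]),(0,0,255))
    pl(place(v,[(-88,-45,14),(88,-45,14),(88,45,14),(-88,45,14)]),(0,200,0))
    pl(place(v,[(-48,-30,34),(-60,-30,34),(-60,30,34),(-48,30,34)]),(0,200,0))
    return c
xy=(.571,-.1109)
cv2.imwrite('pics/f3.png',draw('side',s,300,140,65,65,xy,9));cv2.imwrite('pics/f3t.png',draw('top',t,330,180,70,60,xy,8))
```

```text
(no output)
```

View pics/f3.png

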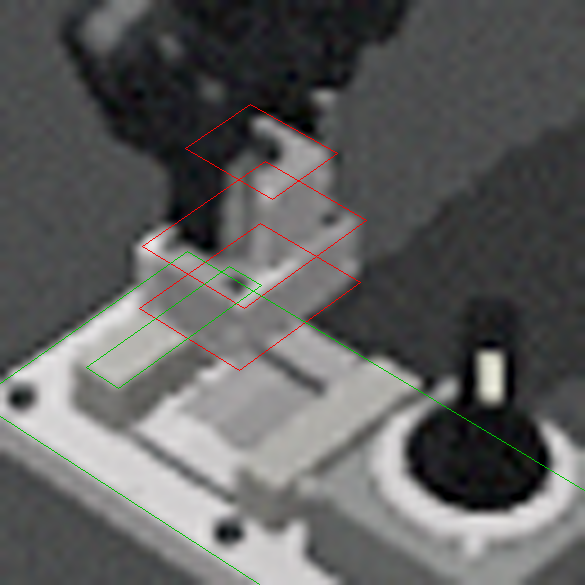

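View pics/f3t.png

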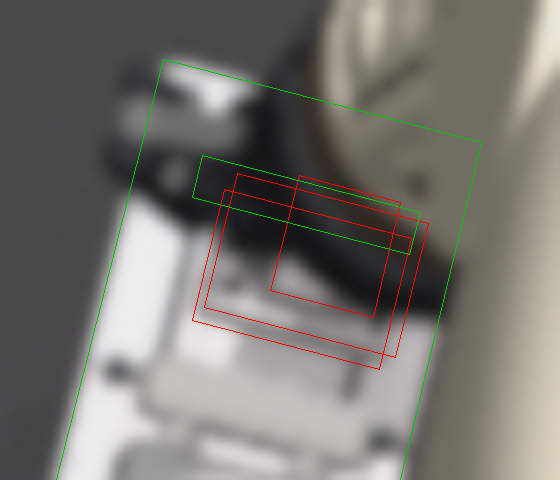

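Run:
```python
from h import *
s=cv2.imread('pics/side3.png');t=cv2.imread('pics/top3.png')
a=crop(s,310,150,42,45,14);b=crop(t,340,200,55,42,10)
cl=lambda im:cv2.createCLAHE(4,(4,4)).apply(cv2.cvtColor(im,cv2.COLOR_BGR2GRAY))
cv2.imwrite('pics/g3.png',cl(a));cv2.imwrite('pics/g3t.png',cl(b))
```

```text
(no output)
```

View pics/g3.png

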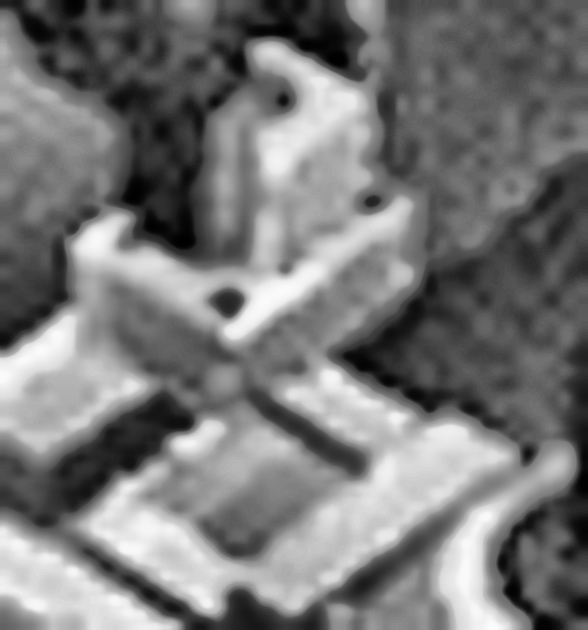

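View pics/g3t.png

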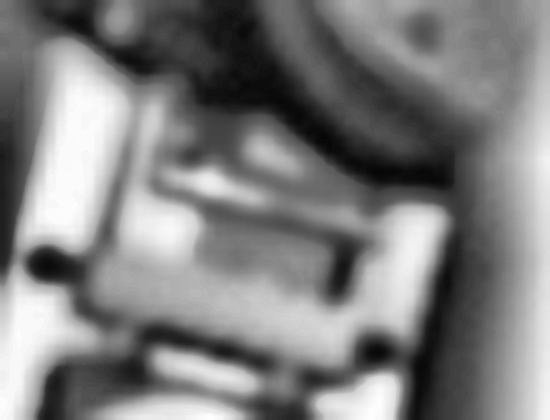

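Run:
```python
from h import *
def pl(p,X): 
    q=place([p[0],p[1],1.282],X);q[:,2]+=p[2];return q
# tool yaw 1.282: part x along yaw. left image = +worldx/-?; get predicted to identify
X=[(25,18,22),(25,-18,22),(-25,18,22),(-25,-18,22),(25,18,0),(25,-18,0),(-25,-18,0)]
q=proj('side',pl([.571,-.1109,.0605],X));g=(q-[310,150]+.5)*14-.5
print(np.round(g))
```

```text
[[239. 339.]
 [ 81. 243.]
 [430. 202.]
 [272. 111.]
 [232. 436.]
 [ 76. 340.]
 [264. 207.]]
```

Run:
```python
from h import *
s=cv2.imread('pics/side0.png');t=cv2.imread('pics/top0.png')
cl=lambda im:cv2.createCLAHE(3,(3,3)).apply(cv2.cvtColor(im,cv2.COLOR_BGR2GRAY))
cv2.imwrite('pics/h1.png',cl(crop(s,300,160,55,45,14)));cv2.imwrite('pics/h2.png',cl(crop(t,335,190,55,55,10)))
v=np.array([.5437,-.1025,2.8536])
X=[(-48,-30,34),(-48,30,34),(-60,-30,34),(-60,30,34),(-48,-30,14),(-3,-30,34),(-3,30,34)]
print(np.round((proj('side',place(v,X))-[300,160]+.5)*14-.5));print(np.round((proj('top',place(v,X))-[335,190]+.5)*10-.5))
```

```text
[[184. 323.]
 [406. 164.]
 [134. 292.]
 [357. 135.]
 [180. 406.]
 [376. 445.]
 [598. 279.]]
[[190. 146.]
 [462. 218.]
 [203.  94.]
 [475. 165.]
 [177. 163.]
 [140. 346.]
 [414. 419.]]
```

View pics/h1.png

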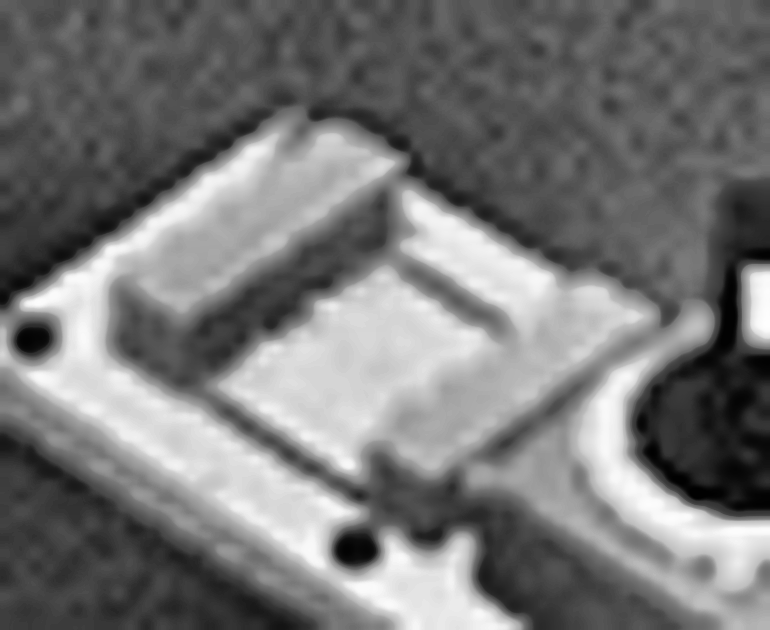

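View pics/h2.png

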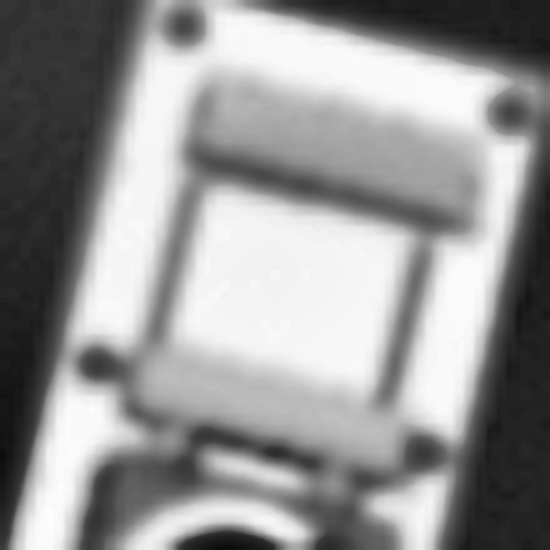

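Call:
{"name": "carry_out", "arguments": {
  "plan": [
    [[0,0,0,0.3,-2.4,8,255],[0,0,0,0.3,-2.4,16,255],[0,0,0,0.3,-2.4,24,255],[0,0,0,0.3,-2.4,32,255],[0,0,0,0.3,-2.4,38,255],[0,0,0,0.3,-2.4,42,255],[0,0,0,0.3,-2.4,42,255]]
  ]
}}

```text
t: 6.35
tcp_pos: [0.5678, -0.1104, 0.2144]
tcp_rot: [0.802, 0.598, -0.001, -0.001]
contact_force: [-0.8, -1.3, -1.8]
gripper_width: 0.0248
```

```bash
python3 -c "
from h import *
delta(.5688,-.1100,.2121,1.283)
s=arm.capture('side');cv2.imwrite('pics/side4.png',s)
cv2.imwrite('pics/e4.png',np.hstack([crop(s,290,140,90,80,8)]))
"
```

```text
t 6.35 tcp [ 0.5678 -0.1104  0.2144] yaw 1.281 q [-0.192  0.54  -0.071  0.962  0.     0.098] F [-0.82 -1.25 -1.77] M [ 0.003 -0.015  0.036] w 0.0248
turn [-0.0017  0.0002 -0.002 ] shift [0.68 0.85 2.25]
```

View pics/e4.png

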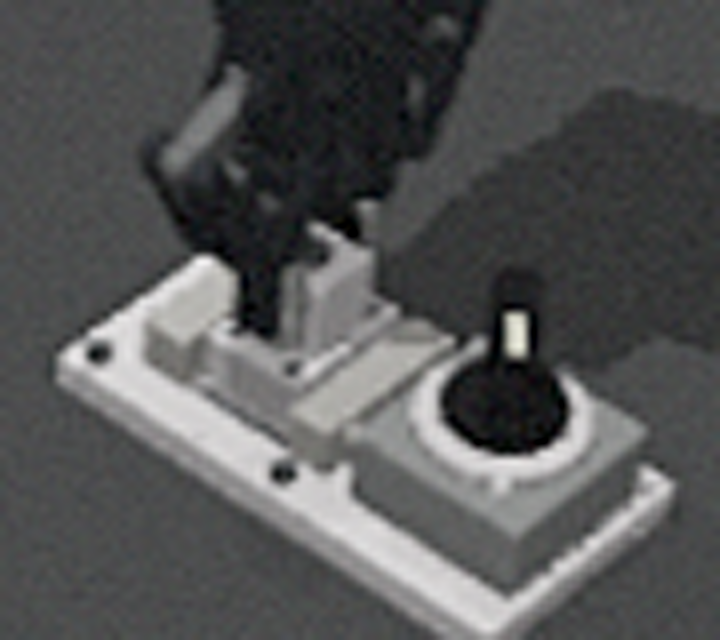

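The part is between the jaws (foot near px (318,185)) with no contact force, so I'll lower it onto the bed.

Call:
{"name": "carry_out", "arguments": {
  "plan": [
    [[0,0,0,0.3,0,1,255],[0,0,0,0.3,0,2,255],[0,0,0,0.3,0,3,255],[0,0,0,0.3,0,3,255]]
  ]
}}

```text
t: 6.8
tcp_pos: [0.5681, -0.1102, 0.2123]
tcp_rot: [0.802, 0.598, -0.0, 0.0]
contact_force: [-0.7, 0.4, -2.5]
gripper_width: 0.0248
```

```bash
python3 -c "
from h import *
delta(.5688,-.1100,.2121,1.283)"
```

```text
t 6.8 tcp [ 0.5681 -0.1102  0.2123] yaw 1.281 q [-0.192  0.542 -0.073  0.955 -0.     0.098] F [-0.73  0.35 -2.45] M [ 0.037 -0.037 -0.008] w 0.0248
turn [ 0.     0.    -0.002] shift [0.35 0.57 0.24]
```

Call:
{"name": "carry_out", "arguments": {
  "plan": [
    [[0,0,0,0,0,0.7,255],[0,0,0,0,0,1.4,255],[0,0,0,0,0,1.4,255]]
  ]
}}

```text
t: 7.1
tcp_pos: [0.5682, -0.1102, 0.2121]
tcp_rot: [0.802, 0.598, 0.0, 0.0]
contact_force: [-2.4, 0.2, 5.2]
gripper_width: 0.0247
```

```bash
python3 -c "
from h import *
delta(.5688,-.1100,.2121,1.283)"
```

```text
t 7.1 tcp [ 0.5682 -0.1102  0.2121] yaw 1.281 q [-0.192  0.542 -0.074  0.954  0.     0.098] F [-2.4   0.16  5.17] M [0.142 0.575 0.009] w 0.0247
turn [ 0.0008 -0.0001 -0.002 ] shift [0.33 0.56 0.04]
```

Force shows bed contact (+5 N). Releasing and lifting.

Call:
{"name": "carry_out", "arguments": {
  "plan": [
    [[0,0,0,0,0,0,170],[0,0,0,0,0,0,100],[0,0,0,0,0,0,60],[0,0,0,0,0,0,60],[0,0,0,0,0,-10,60],[0,0,0,0,0,-40,60],[0,0,0,0,0,-80,60],[0,0,0,0,0,-100,60],[0,0,0,0,0,-100,60]]
  ]
}}

```text
t: 8.0
tcp_pos: [0.5696, -0.1104, 0.3158]
tcp_rot: [0.802, 0.598, 0.003, 0.003]
contact_force: [0.3, -0.6, 0.1]
gripper_width: 0.0656
```

```bash
python3 -c "
from h import *
delta(.4939,-.0877,.31,3.47)
s=arm.capture('side');cv2.imwrite('pics/side5.png',s)
t=arm.capture('top');cv2.imwrite('pics/top5.png',t)
cv2.imwrite('pics/e5.png',np.hstack([crop(s,290,140,90,80,8)]))
cv2.imwrite('pics/e5t.png',np.hstack([crop(t,320,180,80,98,6)]))
"
```

```text
t 8.0 tcp [ 0.5696 -0.1104  0.3158] yaw 1.281 q [-0.192  0.444  0.062  1.179 -0.     0.098] F [ 0.3  -0.58  0.08] M [-0.031 -0.007  0.017] w 0.0656
turn [ 0.0059  0.0092 -2.189 ] shift [  0.16 -79.08   5.09]
```

View pics/e5.png

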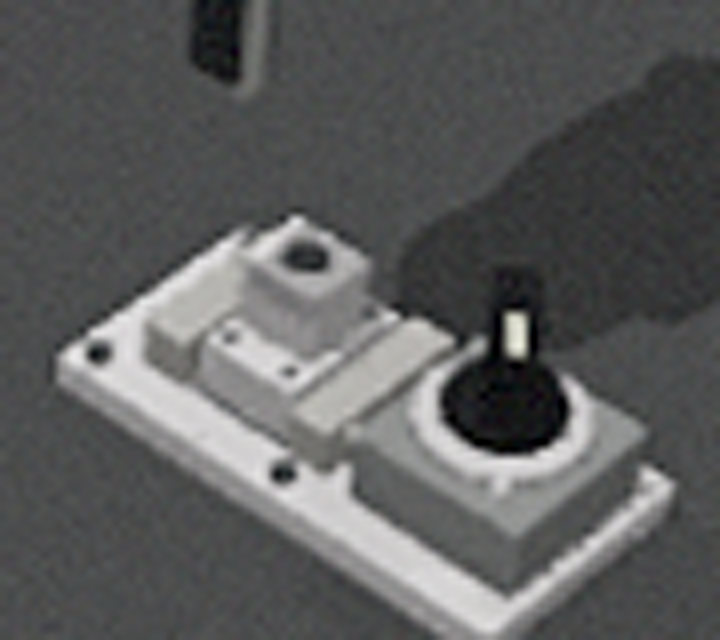

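View pics/e5t.png

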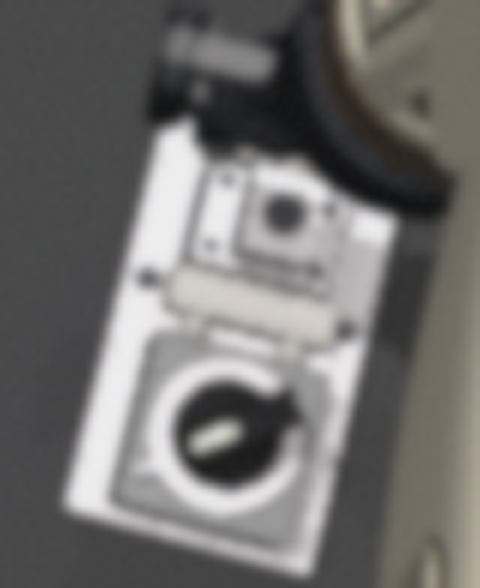

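```bash
cat >> h.py <<'E'
def back(n,px,z):
    c=C[n];d=c["R"].T@np.linalg.inv(c["K"])@np.array([*px,1.]);o=-c["R"].T@c["t"];return o+d*(z-o[2])/d[2]
VI=np.array([.5437,-.1025,2.8536]);KC=place(VI,[(52,0,0)])[0]
E
python3 - <<'E'
from h import *
t=cv2.imread('pics/top5.png').astype(float);g=t.mean(2)
x0,y0,w,h=345,240,30,30
# white line inside the knob disc
k=8;c=crop(g.astype(np.uint8),x0,y0,w,h,k)
q=proj('top',KC[None]+[0,0,.057])[0]
yy,xx=np.mgrid[0:h*k,0:w*k];u=(xx+.5)/k-.5+x0;v=(yy+.5)/k-.5+y0
m=(c>110)&(np.hypot(u-q[0],v-q[1])<7.5)
P=np.c_[u[m],v[m]];print(len(P),P.mean(0),q)
W=np.array([back('top',p,.091)[:2] for p in P[::4]]);cen=W.mean(0)
ev,E=np.linalg.eigh(np.cov(W.T));d=E[:,1];d*=np.sign(d[1]);print(ev,cen,KC,"line yaw",np.arctan2(d[1],d[0]),"centre dir",np.arctan2(*(cen-KC[:2])[::-1]))
for tabpx,n in((unc([150,465],320,180,6),'top'),(unc([500,322],290,160,8),'side')):
    b=back(n,tabpx,.047);print(n,b,np.hypot(*(b-KC)[:2]),np.arctan2(*(b-KC)[1::-1]))
E
```

```text
1961 [355.31434855 252.34819607] [357.74346389 251.74697214]
[4.48185781e-06 2.14620477e-05] [ 0.48997796 -0.07758705] [ 0.49384157 -0.08773054  0.        ] line yaw 1.9342276898030242 centre dir 1.9347256321835293
top [ 0.48418763 -0.06129715  0.047     ] 0.02814111910146236 1.9209633118602938
side [ 0.48477322 -0.06297551  0.047     ] 0.026363733200741837 1.9219388265911301
```

Call:
{"name": "carry_out", "arguments": {
  "plan": [
    [[0,0,-0.3,0,-10,2,60],[0,0,-2.219,0,-79,2,60],[0,0,-2.219,0,-79,2,60],[0,0,-2.219,0,-79,2,60],[0,0,-2.219,0,-79,2,60],[0,0,-2.219,0,-79,2,60],[0,0,-2.219,0,-79,2,60],[0,0,-2.219,0,-79,2,60],[0,0,-2.219,0,-79,2,60],[0,0,-2.219,0,-79,2,60],[0,0,-2.219,0,-79,2,60],[0,0,-2.219,0,-79,2,60]]
  ]
}}

```text
t: 9.3
tcp_pos: [0.4917, -0.0875, 0.3071]
tcp_rot: [0.027, 1.0, 0.0, -0.002]
contact_force: [-0.3, 0.4, 0.1]
gripper_width: 0.0653
```

```bash
python3 -c "
from h import *
delta(.4938,-.0877,.29,3.50)
"
```

```text
t 9.3 tcp [ 0.4917 -0.0875  0.3071] yaw 3.0872 q [-0.176  0.307 -0.17   1.098 -0.    -1.692] F [-0.28  0.42  0.12] M [-0.015 -0.015 -0.004] w 0.0653
turn [ 0.0012 -0.0037 -0.4128] shift [-2.17 -0.14 17.1 ]
```

Call:
{"name": "carry_out", "arguments": {
  "plan": [
    [[0,0,-0.413,-2.2,0,16,110],[0,0,-0.413,-2.2,0,16,110],[0,0,-0.413,-2.2,0,16,110],[0,0,-0.413,-2.2,0,16,110],[0,0,-0.413,-2.2,0,16,110],[0,0,-0.413,-2.2,0,16,110]]
  ]
}}

```text
t: 9.9
tcp_pos: [0.4945, -0.0877, 0.2924]
tcp_rot: [-0.175, 0.985, 0.0, -0.001]
contact_force: [-0.6, 0.7, -1.0]
gripper_width: 0.0486
```

```bash
python3 -c "
from h import *
delta(.4938,-.0877,.2355,3.50)
s=arm.capture('side');cv2.imwrite('pics/side6.png',s)
cv2.imwrite('pics/e6.png',np.hstack([crop(s,290,110,90,100,7)]))
"
```

```text
t 9.9 tcp [ 0.4945 -0.0877  0.2924] yaw -2.7908 q [-0.176  0.324 -0.187  1.061 -0.    -2.097] F [-0.61  0.71 -1.05] M [ 0.044  0.058 -0.044] w 0.0486
turn [ 0.0005 -0.0009 -0.0076] shift [ 0.57  0.19 56.9 ]
```

View pics/e6.png

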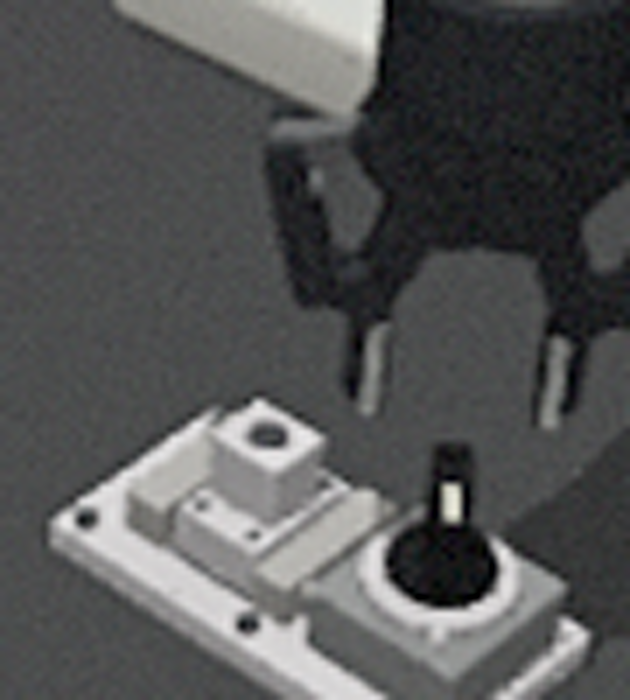

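Call:
{"name": "carry_out", "arguments": {
  "plan": [
    [[0,0,-0.008,0.5,0,20,110],[0,0,-0.008,0.5,0,40,110],[0,0,-0.008,0.5,0,56,110],[0,0,-0.008,0.5,0,56,110],[0,0,-0.008,0.5,0,56,180],[0,0,-0.008,0.5,0,56,255],[0,0,-0.008,0.5,0,56,255],[0,0,-0.008,0.5,0,56,255],[0,0,-0.008,0.5,0,56,255]]
  ]
}}

```text
t: 10.85
tcp_pos: [0.4933, -0.0884, 0.2382]
tcp_rot: [-0.179, 0.984, -0.001, -0.001]
contact_force: [-4.4, -1.9, 5.5]
gripper_width: 0.013
```

```bash
python3 -c "
from h import *
delta(.4938,-.0877,.2355,3.50)
"
```

```text
t 10.85 tcp [ 0.4933 -0.0884  0.2382] yaw -2.782 q [-1.770e-01  3.820e-01 -2.630e-01  9.270e-01 -2.000e-03 -2.107e+00] F [-4.38 -1.93  5.51] M [-0.43   1.103  0.002] w 0.013
turn [-0.0015 -0.0021  0.0012] shift [-0.69  0.53  2.69]
```

Call:
{"name": "carry_out", "arguments": {
  "plan": [
    [[0,0,0.07,0,0,0,255],[0,0,0.14,0,0,0,255],[0,0,0.21,0,0,0,255],[0,0,0.28,0,0,0,255],[0,0,0.35,0,0,0,255],[0,0,0.42,0,0,0,255],[0,0,0.49,0,0,0,255],[0,0,0.56,0,0,0,255],[0,0,0.63,0,0,0,255],[0,0,0.7,0,0,0,255]]
  ]
}}

```text
t: 11.85
tcp_pos: [0.493, -0.0885, 0.2382]
tcp_rot: [0.171, 0.985, -0.001, -0.001]
contact_force: [-7.0, -2.6, 6.8]
gripper_width: 0.0128
```

```bash
python3 -c "
from h import *
delta(.4938,-.0877,.2375,3.50-.7)
s=arm.capture('side');cv2.imwrite('pics/side7.png',s)
t=arm.capture('top');cv2.imwrite('pics/top7.png',t)
cv2.imwrite('pics/e7.png',np.hstack([crop(s,290,140,90,80,8)]))
cv2.imwrite('pics/e7t.png',np.hstack([crop(t,320,180,80,98,6)]))
"
```

```text
t 11.85 tcp [ 0.493  -0.0885  0.2382] yaw 2.7988 q [-0.177  0.381 -0.263  0.928 -0.003 -1.405] F [-6.99 -2.56  6.78] M [-0.599  1.355  0.231] w 0.0128
turn [-0.0031 -0.0014 -0.0012] shift [-0.53  0.99  0.74]
```

View pics/e7.png

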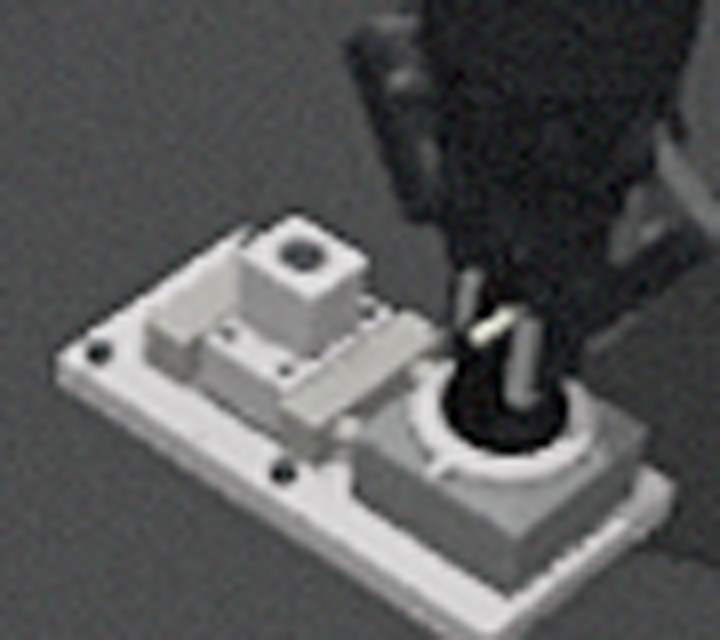

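View pics/e7t.png

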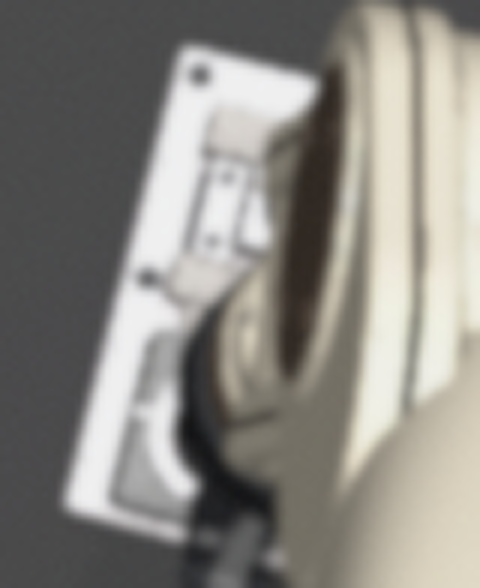

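Mz is 0.23 N m, which matches the stated friction, and the grip follows. I'll step on and watch the moment.

Call:
{"name": "carry_out", "arguments": {
  "plan": [
    [[0,0,0.05,0,0,0,255],[0,0,0.1,0,0,0,255],[0,0,0.1,0,0,0,255]]
  ]
}}

```text
t: 12.25
tcp_pos: [0.4929, -0.0884, 0.2382]
tcp_rot: [0.219, 0.976, -0.001, -0.001]
contact_force: [-6.7, -1.6, 6.8]
gripper_width: 0.0128
```

```bash
python3 -c "
from h import *
delta(.4938,-.0877,.2375,3.50-.8)
print([round(arm.get_obs()['moment'][2],3) for _ in range(3)])"
```

```text
t 12.25 tcp [ 0.4929 -0.0884  0.2382] yaw 2.7008 q [-0.177  0.381 -0.263  0.928 -0.003 -1.307] F [-6.73 -1.6   6.8 ] M [-0.524  1.425  0.172] w 0.0128
turn [-0.0033 -0.0013  0.0008] shift [-0.49  1.06  0.69]
[np.float64(0.172), np.float64(0.172), np.float64(0.172)]
```

Call:
{"name": "carry_out", "arguments": {
  "plan": [
    [[0,0,0.05,0,0,0,255],[0,0,0.1,0,0,0,255],[0,0,0.1,0,0,0,255]]
  ]
}}

```text
t: 12.55
tcp_pos: [0.4929, -0.0884, 0.2382]
tcp_rot: [0.267, 0.964, -0.002, -0.001]
contact_force: [-6.3, -2.3, 7.5]
gripper_width: 0.0132
```

```bash
python3 -c "
from h import *
delta(.4938,-.0877,.2375,3.50-.9)"
```

```text
t 12.55 tcp [ 0.4929 -0.0884  0.2382] yaw 2.6009 q [-0.177  0.381 -0.263  0.928 -0.003 -1.207] F [-6.28 -2.33  7.46] M [-0.52   1.437  0.205] w 0.0132
turn [-0.0034 -0.0011  0.0009] shift [-0.42  1.1   0.71]
```

Call:
{"name": "carry_out", "arguments": {
  "plan": [
    [[0,0,0.05,0,0,0,255],[0,0,0.1,0,0,0,255]]
  ]
}}

```text
t: 12.75
tcp_pos: [0.4928, -0.0884, 0.2382]
tcp_rot: [0.315, 0.949, -0.002, -0.001]
contact_force: [-7.1, -2.3, 7.0]
gripper_width: 0.013
```

```bash
python3 -c "
from h import *
delta(.4938,-.0877,.2375,3.50-1)"
```

```text
t 12.75 tcp [ 0.4928 -0.0884  0.2382] yaw 2.4997 q [-0.177  0.381 -0.263  0.928 -0.003 -1.106] F [-7.09 -2.29  7.03] M [-0.494  1.48   0.257] w 0.013
turn [-0.0035 -0.0009 -0.0002] shift [-0.39  1.15  0.69]
```

Call:
{"name": "carry_out", "arguments": {
  "plan": [
    [[0,0,0.05,0,0,0,255],[0,0,0.1,0,0,0,255]]
  ]
}}

```text
t: 12.95
tcp_pos: [0.4928, -0.0884, 0.2382]
tcp_rot: [0.363, 0.932, -0.002, -0.001]
contact_force: [-8.0, -2.5, 7.9]
gripper_width: 0.0129
```

```bash
python3 -c "
from h import *
delta(.4938,-.0877,.2375,3.50-1.1)"
```

```text
t 12.95 tcp [ 0.4928 -0.0884  0.2382] yaw 2.3996 q [-0.177  0.381 -0.264  0.928 -0.003 -1.006] F [-8.01 -2.48  7.88] M [-0.443  1.49   0.277] w 0.0129
turn [-0.0036 -0.0007 -0.0003] shift [-0.31  1.22  0.69]
```

Call:
{"name": "carry_out", "arguments": {
  "plan": [
    [[0,0,0.05,0,0,0,255],[0,0,0.1,0,0,0,255]]
  ]
}}

```text
t: 13.15
tcp_pos: [0.4927, -0.0883, 0.2382]
tcp_rot: [0.409, 0.913, -0.002, -0.001]
contact_force: [-7.7, -2.2, 7.4]
gripper_width: 0.0133
```

```bash
python3 -c "
from h import *
delta(.4938,-.0877,.2375,3.50-1.2)
s=arm.capture('side');cv2.imwrite('pics/side8.png',s)
cv2.imwrite('pics/e8.png',np.hstack([crop(s,290,140,90,80,8)]))"
```

```text
t 13.15 tcp [ 0.4927 -0.0883  0.2382] yaw 2.2999 q [-0.177  0.381 -0.264  0.929 -0.003 -0.906] F [-7.65 -2.16  7.38] M [-0.473  1.636  0.425] w 0.0133
turn [-0.0038 -0.0005 -0.0001] shift [-0.25  1.24  0.67]
```

View pics/e8.png

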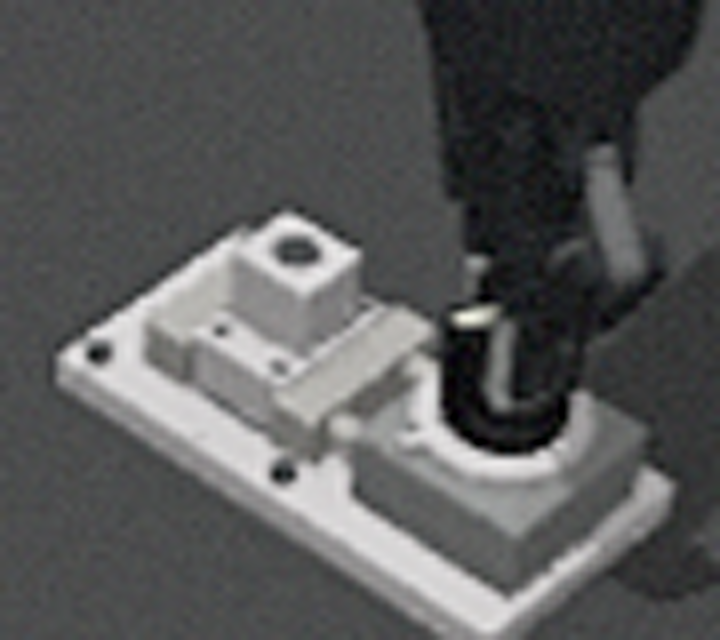

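Mz has risen to 0.43 N m, the part sits against the fixed jaw, and the tab is at px (341,194). I'll take small steps from here.

Call:
{"name": "carry_out", "arguments": {
  "plan": [
    [[0,0,0.02,0,0,0,255],[0,0,0.04,0,0,0,255]]
  ]
}}

```text
t: 13.4
tcp_pos: [0.4927, -0.0883, 0.2382]
tcp_rot: [0.426, 0.905, -0.002, -0.001]
contact_force: [-8.0, -1.7, 7.6]
gripper_width: 0.0132
```

```bash
python3 -c "
from h import *
delta(.4938,-.0877,.2375,3.50-1.24)"
```

```text
t 13.4 tcp [ 0.4927 -0.0883  0.2382] yaw 2.2613 q [-0.177  0.381 -0.264  0.929 -0.003 -0.867] F [-7.97 -1.71  7.55] M [-0.492  1.568  0.332] w 0.0132
turn [-0.0037 -0.0003  0.0013] shift [-0.25  1.23  0.7 ]
```

Call:
{"name": "carry_out", "arguments": {
  "plan": [
    [[0,0,0.02,0,0,0,255],[0,0,0.04,0,0,0,255]]
  ]
}}

```text
t: 13.6
tcp_pos: [0.4927, -0.0883, 0.2382]
tcp_rot: [0.444, 0.896, -0.002, -0.001]
contact_force: [-7.1, -1.9, 8.5]
gripper_width: 0.0131
```

```bash
python3 -c "
from h import *
delta(.4938,-.0877,.2375,3.50-1.28)"
```

```text
t 13.6 tcp [ 0.4927 -0.0883  0.2382] yaw 2.2212 q [-0.177  0.381 -0.264  0.929 -0.003 -0.827] F [-7.08 -1.95  8.54] M [-0.451  1.5    0.385] w 0.0131
turn [-0.0038 -0.0003  0.0012] shift [-0.19  1.25  0.69]
```

Call:
{"name": "carry_out", "arguments": {
  "plan": [
    [[0,0,0.02,0,0,0,255],[0,0,0.04,0,0,0,255]]
  ]
}}

```text
t: 13.8
tcp_pos: [0.4927, -0.0883, 0.2382]
tcp_rot: [0.462, 0.887, -0.002, -0.001]
contact_force: [-6.9, -1.2, 7.6]
gripper_width: 0.013
```

```bash
python3 -c "
from h import *
delta(.4938,-.0877,.2375,3.50-1.32)"
```

```text
t 13.8 tcp [ 0.4927 -0.0883  0.2382] yaw 2.1811 q [-0.177  0.381 -0.264  0.929 -0.003 -0.787] F [-6.95 -1.19  7.61] M [-0.448  1.584  0.3  ] w 0.013
turn [-0.0038 -0.0002  0.0011] shift [-0.18  1.26  0.68]
```

Call:
{"name": "carry_out", "arguments": {
  "plan": [
    [[0,0,0.02,0,0,0,255],[0,0,0.04,0,0,0,255]]
  ]
}}

```text
t: 14.0
tcp_pos: [0.4926, -0.0883, 0.2382]
tcp_rot: [0.48, 0.877, -0.002, -0.001]
contact_force: [-7.0, -1.8, 7.9]
gripper_width: 0.0126
```

```bash
python3 -c "
from h import *
delta(.4938,-.0877,.2375,3.50-1.36)"
```

```text
t 14.0 tcp [ 0.4926 -0.0883  0.2382] yaw 2.1408 q [-0.177  0.381 -0.264  0.929 -0.002 -0.747] F [-6.96 -1.8   7.89] M [-0.401  1.552  0.152] w 0.0126
turn [-0.0038 -0.0001  0.0008] shift [-0.12  1.3   0.68]
```

Call:
{"name": "carry_out", "arguments": {
  "plan": [
    [[0,0,0.02,0,0,0,255],[0,0,0.04,0,0,0,255]]
  ]
}}

```text
t: 14.2
tcp_pos: [0.4926, -0.0883, 0.2382]
tcp_rot: [0.497, 0.868, -0.002, -0.001]
contact_force: [-7.0, -0.7, 7.7]
gripper_width: 0.0127
```

```bash
python3 -c "
from h import *
delta(.4938,-.0877,.2375,3.50-1.4)
s=arm.capture('side');cv2.imwrite('pics/side9.png',s)
cv2.imwrite('pics/e9.png',np.hstack([crop(s,330,165,45,45,13)]))"
```

```text
t 14.2 tcp [ 0.4926 -0.0883  0.2382] yaw 2.1005 q [-0.177  0.381 -0.264  0.929 -0.002 -0.706] F [-7.02 -0.71  7.74] M [-0.319  1.627  0.055] w 0.0127
turn [-0.0037 -0.0001  0.0005] shift [-0.09  1.29  0.7 ]
```

View pics/e9.png

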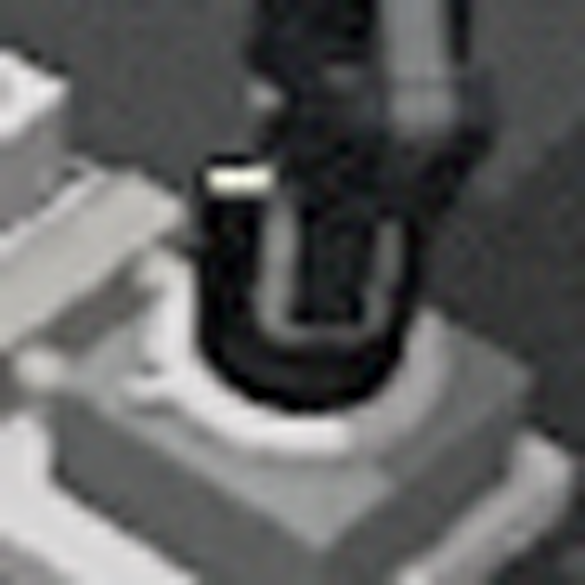

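Call:
{"name": "carry_out", "arguments": {
  "plan": [
    [[0,0,0.02,0,0,0,255],[0,0,0.04,0,0,0,255]]
  ]
}}

```text
t: 14.45
tcp_pos: [0.4926, -0.0883, 0.2382]
tcp_rot: [0.515, 0.857, -0.002, -0.001]
contact_force: [-8.2, -2.2, 8.1]
gripper_width: 0.0128
```

```bash
python3 -c "
from h import *
delta(.4938,-.0877,.2375,3.50-1.44)
for p,k,o in(([440,465],8,(290,140)),([408,440],8,(290,140)),([145,385],13,(330,165))):
    b=back('side',unc(p,*o,k),.047);print(np.hypot(*(b-KC)[:2]),np.arctan2(*(b-KC)[1::-1]))"
```

```text
t 14.45 tcp [ 0.4926 -0.0883  0.2382] yaw 2.0603 q [-0.177  0.381 -0.264  0.929 -0.002 -0.666] F [-8.23 -2.2   8.11] M [-0.374  1.635  0.017] w 0.0128
turn [-0.0037 -0.0001  0.0003] shift [-0.06  1.31  0.67]
0.027861252512294304 1.2327608747057928
0.030143669254442212 0.7633973873217571
0.02938255143347899 0.7214027957631718
```

Call:
{"name": "carry_out", "arguments": {
  "plan": [
    [[0,0,0.02,0,0,0,255],[0,0,0.04,0,0,0,255]]
  ]
}}

```text
t: 14.65
tcp_pos: [0.4926, -0.0883, 0.2382]
tcp_rot: [0.532, 0.847, -0.002, -0.001]
contact_force: [-6.7, -1.1, 7.8]
gripper_width: 0.0129
```

```bash
python3 -c "
from h import *
delta(.4938,-.0877,.2375,3.50-1.48)"
```

```text
t 14.65 tcp [ 0.4926 -0.0883  0.2382] yaw 2.0202 q [-0.177  0.381 -0.264  0.929 -0.002 -0.626] F [-6.75 -1.1   7.76] M [-0.383  1.596 -0.081] w 0.0129
turn [-0.0037  0.      0.0002] shift [-0.01  1.31  0.68]
```

Call:
{"name": "carry_out", "arguments": {
  "plan": [
    [[0,0,0.02,0,0,0,255],[0,0,0.04,0,0,0,255]]
  ]
}}

```text
t: 14.85
tcp_pos: [0.4926, -0.0882, 0.2382]
tcp_rot: [0.549, 0.836, -0.002, -0.001]
contact_force: [-6.8, -1.6, 7.8]
gripper_width: 0.0128
```

```bash
python3 -c "
from h import *
delta(.4938,-.0877,.2375,3.50-1.52)
s=np.mean([arm.capture('side').astype(float) for _ in range(4)],0).astype(np.uint8);cv2.imwrite('pics/side10.png',s)
cv2.imwrite('pics/e10.png',np.hstack([crop(s,330,165,45,45,13)]))
print(arm.get_obs()['moment'])
for a in(.60,.70,.80,.9):
    print(a,(proj('side',KC[None]+[.0285*np.cos(a),.0285*np.sin(a),.047])-[330,165]+.5)*13-.5)
"
```

```text
t 14.85 tcp [ 0.4926 -0.0882  0.2382] yaw 1.9802 q [-0.177  0.381 -0.264  0.929 -0.002 -0.586] F [-6.77 -1.61  7.83] M [-0.343  1.609  0.005] w 0.0128
turn [-0.0037  0.0001  0.0002] shift [0.03 1.31 0.66]
[-0.28088768  1.59260199  0.00642385]
0.6 [[144.82815285 371.37119135]]
0.7 [[148.61235029 381.96516577]]
0.8 [[153.91360668 392.36620093]]
0.9 [[160.68646801 402.46764547]]
```

View pics/e10.png

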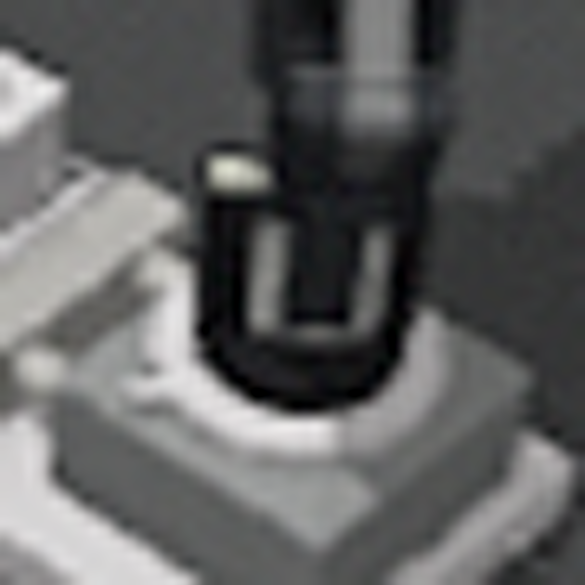

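Call:
{"name": "carry_out", "arguments": {
  "plan": [
    [[0,0,0.015,0,0,0,255],[0,0,0.03,0,0,0,255],[0,0,0.03,0,0,0,255]]
  ]
}}

```text
t: 15.35
tcp_pos: [0.4926, -0.0882, 0.2382]
tcp_rot: [0.561, 0.828, -0.002, -0.001]
contact_force: [-7.4, -1.6, 7.7]
gripper_width: 0.0128
```

```bash
python3 -c "
from h import *
delta(.4938,-.0877,.2375,3.50-1.55)
print(arm.capture('side').shape,arm.get_obs()['moment'])
arm.capture('side');print(arm.get_obs()['moment'])
arm.capture('side');print(arm.get_obs()['moment'])"
```

```text
t 15.35 tcp [ 0.4926 -0.0882  0.2382] yaw 1.951 q [-0.177  0.381 -0.264  0.929 -0.002 -0.557] F [-7.36 -1.64  7.67] M [-0.307  1.651 -0.012] w 0.0128
turn [-0.0037  0.0002  0.001 ] shift [0.03 1.31 0.67]
(420, 560, 3) [-0.31944182  1.68308739  0.06542774]
[-0.31603095  1.63344862  0.05306033]
[-0.31679905  1.62810793  0.00725303]
```

Torque has dropped to about zero, so the clutch has clicked. I'll release and look.

Call:
{"name": "carry_out", "arguments": {
  "plan": [
    [[0,0,0,0,0,0,200],[0,0,0,0,0,0,140],[0,0,0,0,0,0,110],[0,0,0,0,0,0,110],[0,0,0,0,0,-20,110],[0,0,0,0,0,-60,110],[0,0,0,0,0,-110,110],[0,0,0,0,0,-160,110],[0,0,0,0,0,-160,110]]
  ]
}}

```text
t: 16.4
tcp_pos: [0.4962, -0.0882, 0.4046]
tcp_rot: [0.56, 0.828, 0.003, 0.007]
contact_force: [0.8, -0.7, -0.1]
gripper_width: 0.0484
```

```bash
python3 -c "
from h import *
delta(.30,-.35,.38,1.95)
s=arm.capture('side');cv2.imwrite('pics/side11.png',s)
cv2.imwrite('pics/e11.png',np.hstack([crop(s,290,140,90,80,8)]))"
```

```text
t 16.4 tcp [ 0.4962 -0.0882  0.4046] yaw 1.9521 q [-0.176  0.242  0.006  1.32   0.    -0.557] F [ 0.81 -0.72 -0.08] M [-0.047 -0.017 -0.002] w 0.0484
turn [0.0127 0.0078 0.0021] shift [-169.85 -279.82   22.38]
```

View pics/e11.png

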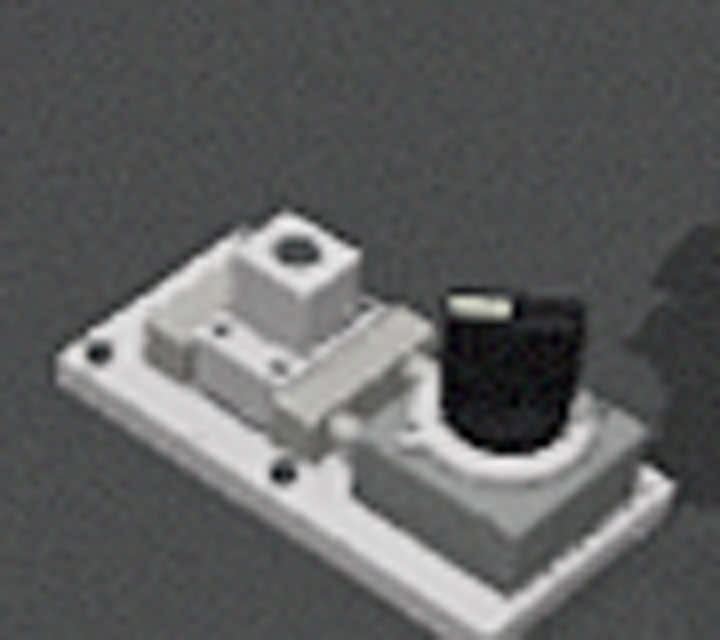

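The part is clamped. I'll move the arm clear to measure the knob and tab in the top view.

Call:
{"name": "carry_out", "arguments": {
  "plan": [
    [[0,0,0,-170,-280,0,110],[0,0,0,-170,-280,0,110],[0,0,0,-170,-280,0,110],[0,0,0,-170,-280,0,110],[0,0,0,-170,-280,0,110],[0,0,0,-170,-280,0,110],[0,0,0,-170,-280,0,110],[0,0,0,-170,-280,0,110],[0,0,0,-170,-280,0,110],[0,0,0,-170,-280,0,110]]
  ]
}}

```text
t: 17.45
tcp_pos: [0.2979, -0.3492, 0.3961]
tcp_rot: [0.56, 0.829, 0.0, -0.001]
contact_force: [-0.3, 0.3, 0.3]
gripper_width: 0.0483
```

Run:
```python
from h import *
s=np.mean([arm.capture('side').astype(float) for _ in range(4)],0).astype(np.uint8)
t=np.mean([arm.capture('top').astype(float) for _ in range(4)],0).astype(np.uint8)
cv2.imwrite('pics/side12.png',s);cv2.imwrite('pics/top12.png',t)
g=t.mean(2);x0,y0,w,h=345,240,30,30;k=8
c=crop(g.astype(np.uint8),x0,y0,w,h,k);q=proj('top',KC[None]+[0,0,.057])[0]
yy,xx=np.mgrid[0:h*k,0:w*k];u=(xx+.5)/k-.5+x0;v=(yy+.5)/k-.5+y0
m=(c>110)&(np.hypot(u-q[0],v-q[1])<7.5)
P=np.c_[u[m],v[m]];W=np.array([back('top',p,.091)[:2] for p in P[::4]]);cen=W.mean(0)
ev,E=np.linalg.eigh(np.cov(W.T));d=E[:,1];print(ev,len(P),"line",np.arctan2(d[1],d[0]),"centre",np.arctan2(*(cen-KC[:2])[::-1]))
a=crop(t,345,235,28,34,16);b=crop(s,330,175,45,35,13)
cv2.imwrite('pics/i1.png',a);cv2.imwrite('pics/i2.png',b)
for an in(.8,.9,1.0):
    for z in(.047,.049): print(an,z,(proj('top',KC[None]+[.0285*np.cos(an),.0285*np.sin(an),z])-[345,235]+.5)*16-.5)
```

```text
[4.38867183e-06 1.04849624e-05] 1323 line -2.5466026654367324 centre 0.41331226225904033
0.8 0.047 [[ 36.27551355 134.2041855 ]]
0.8 0.049 [[ 38.2249609  132.62043814]]
0.9 0.047 [[ 22.67759223 150.82825913]]
0.9 0.049 [[ 24.600965   149.27667301]]
1.0 0.047 [[ 10.83567555 168.77162896]]
1.0 0.049 [[ 12.73647161 167.25477807]]
```

View pics/i1.png

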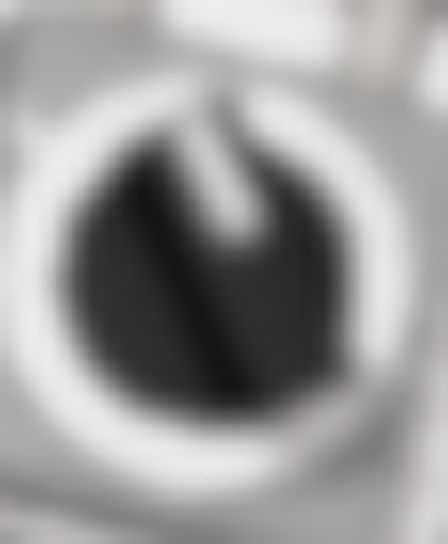

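View pics/i2.png

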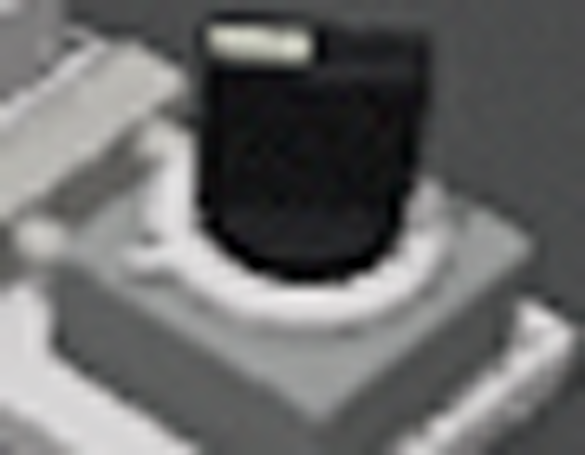

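View pics/top12.png

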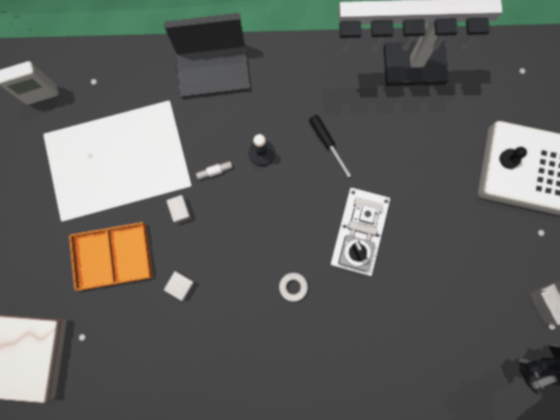

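Run:
```python
from h import *
a=back('top',unc([190,130],345,235,16),.091);b=back('top',unc([243,235],345,235,16),.091)
print(a,b,np.arctan2(*(a-b)[1::-1]),np.arctan2(*(a-KC)[1::-1]))
a=back('side',unc([208,42],330,175,13),.091);b=back('side',unc([313,46],330,175,13),.091)
print(a,b,np.arctan2(*(a-b)[1::-1]))
s=cv2.imread('pics/side12.png');t=cv2.imread('pics/top12.png')
def ov(n,im,x,y,w,h,k):
    out=[]
    for th in(.33,.55,.81):
        c=crop(im,x,y,w,h,k)
        X=np.array([(-20,-7),(20,-7),(20,7),(-20,7)])/1000;R=np.array([[np.cos(th),-np.sin(th)],[np.sin(th),np.cos(th)]])
        for z in(.091,):
            P=np.c_[X@R.T+KC[:2],np.full(4,z)];cv2.polylines(c,[np.round((proj(n,P)-[x,y]+.5)*k-.5).astype(int)],True,(0,0,255),1)
        out.append(c)
    return np.hstack(out)
cv2.imwrite('pics/j.png',np.vstack([ov('side',s,340,170,32,30,8),ov('top',t,342,235,32,32,8)]))
```

```text
[ 0.50933179 -0.08073001  0.091     ] [ 0.49601942 -0.08668975  0.091     ] 0.42092708348644475 0.4244596953994497
[ 0.51263218 -0.07992197  0.091     ] [ 0.49571331 -0.08755708  0.091     ] 0.42391611697001225
```

View pics/j.png

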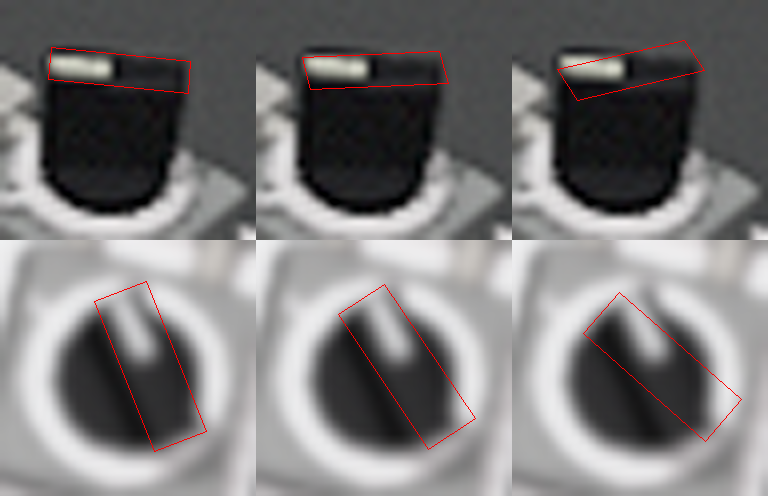

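Run:
```python
from h import *
for n in('side','top'):
    a=cv2.imread(f'pics/{n}0.png');b=arm.capture(n)
    d=cv2.GaussianBlur(cv2.absdiff(a,b).max(2),(5,5),0);m=(d>25).astype(np.uint8)
    print(n,[r[:5].tolist() for r in cv2.connectedComponentsWithStats(m)[2][1:] if r[4]>8])
o=arm.get_obs();print(o['t'],np.round(o['contact_force'],2));arm.job_done()
```

```text
side [[480, 0, 58, 68, 2377], [476, 61, 34, 40, 718], [482, 138, 9, 4, 20], [491, 147, 6, 8, 15], [528, 153, 7, 5, 30], [537, 153, 4, 5, 12], [529, 154, 31, 133, 2158], [314, 166, 28, 29, 426], [329, 173, 36, 27, 317], [269, 246, 29, 31, 632], [522, 304, 32, 29, 302]]
top [[353, 205, 26, 24, 362], [228, 215, 29, 29, 504], [347, 227, 6, 6, 22], [354, 229, 15, 9, 88], [370, 233, 6, 7, 29], [351, 240, 12, 17, 121], [360, 243, 12, 22, 138], [518, 346, 42, 41, 859], [535, 377, 20, 11, 126]]
17.95 [ 0.87 -0.32  0.25]
the job is handed in; nothing more can be done
```

I set the workpiece upright on the vise bed between the jaws and let go of it. Then I turned the knob clockwise 1.55 rad in one grip, until the clutch clicked. I released it, moved the arm clear and handed the job in at about 18 s.

**Click:** the turning torque sat near 0.24 N m, peaked at about 0.4, fell to about −0.08 and then hovered around zero. I stopped there, before the hard stop. After release the knob stayed put at about 0.42 rad in world yaw, while the collar was at about 0.8. That is a lead of roughly 0.4 rad, so it did not spring back.

**Clamp and surroundings:** the side view shows the part flat on the bed and held between the jaws. Before and after pictures differ only at the part, the vise and the arm, so the other gauges and blocks are where they were.

**Measurement disagreement:** the collar's tab was hard to read. The estimates of its angle ranged from 0.71 to 0.83 rad, which gave leads from about 0.3 to 0.42 rad against the expected 0.46. I relied on the torque and on the knob staying put after release.

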